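# Push the nickel bell corkscrew up the ramp onto the scale

### The job

Weigh the bright nickel bell corkscrew for shipping: push its wooden mount up the plywood ramp until the whole mount lies flat on the black platform of the scale. Slide it all the way rather than lifting it, and leave the mount with the rusted folding corkscrew where it is.

Things in the scene. Friction and masses are not known exactly. Their poses are not given: they have to be found in the camera images.
- bell_center (a point): Loose wooden mount, 90 (x) by 84 (y) by 22 mm high, 0.25 to 0.55 kg, with the bright nickel bell-housed corkscrew pinned flat on it. This point is the block's centre, 11 mm above its underside; x points roughly towards the ramp at the start, z up. The corkscrew stays within the block's outline and reaches 50 mm above the underside.
- rust_center (a point): Centre (11 mm above the underside) of the other wooden mount, same block size and similar mass, carrying the rusted brown folding corkscrew with a ring bow. It starts beside the nickel one, on either side, about 140 mm between centres, and must stay where it is.
- platform (a point): Centre of the top face of the bench scale's black platform, 20 mm above the table; the scale is fixed. Its x points the way a mount is pushed up the ramp, z up. The platform measures 190 mm along x (-95 to +95 mm) by 300 mm along y. A grey readout box, 25 mm taller, stands beyond the far end from x = +103 mm.
- ramp_foot (a point): Middle of the lower edge of the plywood ramp, at table level, 225 mm before the platform's centre; axes as the platform's. The ramp is 300 mm wide and rises evenly by 20 mm over 130 mm along x (9 degrees) to the platform's edge, with no step at either end. Both mounts start flat on the table, centres 60 to 105 mm before this edge and about 70 mm either side of its middle.

How it is judged:
By the outcome, as a careful person would: the job done as asked, in the order asked, and still so for the second after the job is handed in, with the robot touching nothing.
It also fails if it takes over 38 s, if anything falls off the work surface, if the arm or the gripper's body presses on something with over 40 N, if the wrist force passes 120 N, or if a joint passes its speed limit or range.

### The arm

A 7-joint arm with a two-finger parallel gripper is mounted at the origin on the work surface. World frame = base frame: x ahead of the robot, y to its left, z up, the work surface at z = 0. Lengths are in m, angles in rad, forces in N, time in s.
With the tool pointing down it reaches from about 0.425 to 0.925 m from the base axis. Payload 6.8 kg.
Tool frame: the origin (TCP) lies between the finger pads; the fingertips stand 17 mm ahead of it and the grasp point (between the pads) lies 2 mm behind it; z points along the fingers, x is the direction in which the jaws open and shut, and the axes are right-handed (so a half turn about z gives the same grasp; the last joint's range is limited). The gripper opens to 85 mm and grips with 20 to 120 N. Pads are 22 mm wide; open, the fingers measure 114 mm over their backs; the gripper's body (76 mm by 85 mm) begins 54 mm behind the grasp point. The pads swing forward as they close: fully open they stand 13 mm farther back than shut.
Start: joints at [-1.226, 0.477, 0.022, 1.555, -0.011, 1.109, -0.083], TCP at [0.295, 0.607, 0.209] pointing down, gripper open.
Joint ranges: [-2.96, 2.96], [-0.34, 2.1], [-1.41, 1.46], [0.24, 2.44], [-1.37, 4.51], [0.17, 1.92], [-2.96, 2.96]. Speed limits (rad/s): [2.39, 2.39, 3.14, 3.14, 3.14, 3.14, 3.14].

### API

Orientations are given as a unit quaternion [w, x, y, z].
In Python, from station import readout, read_camera, get_calibration, bot, models gives the robot as it stands.
- The arm moves only by the tool carry_out, never from a script. Its argument "deltas" is a list of rows, each a list of 2 entries, a list of its own where there are three numbers: the shift along the tool's x, y, z in cm, then the turn about the tool's z in degrees. A call has 1 to 10 rows; each row is the pose to reach, as a shift and turn from the pose measured when the call began, along the tool's axes at that moment; what a row does not reach only later rows make up. A row lasts 1/8 s, in which the tool goes at most 62.5 mm and 10.7 degrees, less where a joint would pass 70% of its speed; a pose out of reach is approached as far as the arm can. A call with a gripper value outside its range is refused whole. "hand" is the opening, from 0 (shut) to 1 (fully open), set as the call begins (left out, the last holds). The fingers move at their own pace and stop on an object; "newtons" is the grip in N (left out, the last holds). Time passes only in rows, so rows that repeat a pose let the fingers close. It gives the time, the measured TCP pose, the force and the opening at its end, in the units of the state.
- readout.get_obs(): the state, without advancing time (a new reading comes with each control period).
- read_camera(name): name is "scene" or "top" or "wrist"; returns the picture (480x640x3 uint8, red, green, blue); there is no depth.
- get_calibration(name): a dict with "fov_y" (degrees; the focal length in pixels is half the picture's height over the tangent of half this angle, whatever the lens; pixels are square), "cx", "cy" (the principal point, pixels), "world_from_camera" (4x4, takes a point from camera to world coordinates). Camera axes: x right, y down, z forward; pixel columns grow to the right and rows downward; lengths in m; the calibration is good to about 2 mm. A picture is of the moment at which its call begins: read the wrist's pose just before it. get_calibration takes no time and is no camera call; for the wrist camera it gives the pose at the moment of the call.
- bot.hand_in(): hands the job in, once; it reports no verdict.
Trained networks look in the newest picture that a camera, given by its name, has taken for a name from the list of things; names that differ only in an ending like _2 or _b are one class to them, and where a whole thing is asked for, a point or a joint stands for the part that bears it (a point fixed in the world has none). Each returns a list of dicts, best first, with "score" (0 to 1); they miss things now and then, are a little off and sometimes report something else, mostly with a low value. They report only what shows in the picture. A call takes as long as a camera call.
- models.spot_in(query, camera): "centre" ([row, column] in pixels, amid what is visible of it).
The state is a dict: "t": time; "q": joint angles; "joint_vel": joint speeds; "joint_torque": joint torques, N m; "eef_pos": TCP position; "tool_rot": TCP orientation; "contact_force": force on the tool from outside, world axes, zero at the start; "torque": the same for the moment, N m; "gripper_width": opening from 0.0 (shut) to 1.0 (fully open).
Only numpy, scipy, OpenCV 4.12 (cv2) and the standard library are available. Lean on these libraries where they do the work, as an engineer would, in place of code of your own. Each camera call takes 0.05 s, during which the arm holds its last target. There are 200 camera calls.

## Working session

There is one attempt and no reset: what is moved stays moved. The work goes in short steps, Python scripts to look and compute and a tool call to move; the robot and the scene stay as the last step left them, time stands still between calls to the robot, and variables do not carry over. Pictures are saved under pics/ and viewed, about 8 in all and at most 12, crops included, and the job is handed in when it is done.

Besides the shell and the picture viewer there is one more tool, called after ">>>" as a command line: name --argument value ..., lists and objects as JSON in quotes. carry_out: Moves the arm, as the interface text tells. Its arguments: {"type":"object","properties":{"deltas":{"type":"array"},"hand":{"type":"number"},"newtons":{"type":"number"}},"required":["deltas"]}

```bash
mkdir -p pics; cat > h.py <<'E'
import numpy as np, cv2
from station import readout, read_camera, get_calibration, bot, models
def snap(c,f):
    im=read_camera(c); cv2.imwrite('pics/'+f,im[:,:,::-1]); return im
def ray(c,rc,z):
    k=get_calibration(c); T=np.array(k['world_from_camera']); f=240/np.tan(np.radians(k['fov_y'])/2)
    d=T[:3,:3]@np.array([(rc[1]-k['cx'])/f,(rc[0]-k['cy'])/f,1]); o=T[:3,3]
    return o+d*(z-o[2])/d[2]
E
python3 - <<'E'
from h import *
o=readout.get_obs(); print(o)
for c in ['top','scene']:
    snap(c,c+'0.png')
    print(c,get_calibration(c))
    for q,z in [('bell_center',.02),('rust_center',.02),('platform',.02),('ramp_foot',0)]:
        for r in models.spot_in(q,c)[:2]: print(q,r,ray(c,r['centre'],z).round(3))
E
```

```text
{'t': 0.0, 'q': array([-1.22609118,  0.47781894,  0.02232951,  1.5564743 , -0.011481  ,
        1.10932364, -0.08307921]), 'joint_vel': array([ 0.0014645 , -0.00072328,  0.00284187,  0.00064944,  0.00049484,
       -0.00022146,  0.00036569]), 'joint_torque': array([-8.02573668e-04, -5.96437633e+01,  1.60711281e+00, -2.81211591e+01,
        1.23352601e-02,  9.23705811e-03,  3.06086326e-05]), 'eef_pos': array([0.29503586, 0.60637652, 0.20750331]), 'tool_rot': array([ 5.66607984e-04,  8.47771999e-01,  5.30360009e-01, -7.60099264e-04]), 'contact_force': array([ 0.15212179, -0.10053483, -0.04552128]), 'torque': array([-0.04001606, -0.00411422, -0.01110252]), 'gripper_width': 0.9977143571107934}
top {'fov_y': 49.33931093958599, 'cx': 321.90564510248873, 'cy': 232.4650257585373, 'world_from_camera': array([[ 9.94797176e-03, -9.87573402e-01,  1.56843279e-01,
         4.36408559e-01],
       [-9.99950318e-01, -9.72571315e-03,  2.18448577e-03,
         2.04606250e-02],
       [-6.31927302e-04, -1.56857218e-01, -9.87621088e-01,
         7.95645186e-01],
       [ 0.00000000e+00,  0.00000000e+00,
[... 291 characters left out ...]
 [252.4, 258.2], 'score': 0.67} [0.531 0.12  0.   ]
scene {'fov_y': 49.29964361485825, 'cx': 323.9221199361484, 'cy': 246.52199286835656, 'world_from_camera': array([[ 0.04745872,  0.81293332, -0.58041975,  0.95713469],
       [ 0.9988268 , -0.03302179,  0.03542009,  0.01729656],
       [ 0.00962767, -0.5814198 , -0.81354676,  0.56021315],
       [ 0.        ,  0.        ,  0.        ,  1.        ]])}
bell_center {'centre': [267.4, 173.0], 'score': 0.79} [ 0.596 -0.146  0.02 ]
rust_center {'centre': [178.7, 185.6], 'score': 0.8} [ 0.448 -0.146  0.02 ]
platform {'centre': [242.6, 381.7], 'score': 0.81} [0.569 0.115 0.02 ]
ramp_foot {'centre': [241.8, 383.7], 'score': 0.58} [0.553 0.121 0.   ]
```

View pics/top0.png

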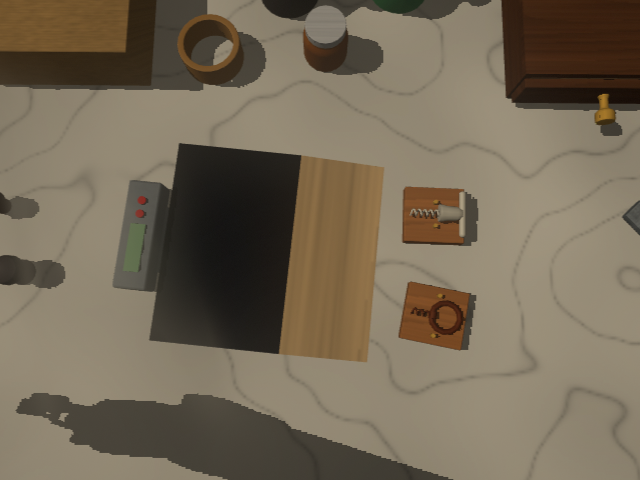

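The top view shows the bell mount at about (row 216, col 434) and the rust mount at (315, 436). The ramp foot edge runs from (167,384) to (361,367), and the platform lies to its left, with the readout at (236,142). Next I'll compute the geometry from the corners.

```bash
python3 - <<'E'
from h import *
P=lambda r,c,z: ray('top',(r,c),z)[:2].round(3)
print('plat',[P(*p,.02) for p in [(144,180),(155,301),(353,280),(341,151)]])
print('foot',[P(*p,0) for p in [(167,384),(361,367)]])
print('bell',[P(*p,.022) for p in [(187,404),(188,465),(244,465),(243,403)]])
print('rust',[P(*p,.022) for p in [(282,408),(291,470),(348,462),(338,401)]])
o=readout.get_obs()
from scipy.spatial.transform import Rotation as R
w,x,y,z=o['tool_rot'];print(R.from_quat([x,y,z,w]).as_matrix().round(3))
E
```

```text
plat [array([0.696, 0.243]), array([0.68 , 0.056]), array([0.382, 0.081]), array([0.397, 0.269])]
foot [array([ 0.668, -0.074]), array([ 0.37 , -0.047])]
bell [array([ 0.63 , -0.102]), array([ 0.63 , -0.195]), array([ 0.544, -0.192]), array([ 0.545, -0.099])]
rust [array([ 0.486, -0.106]), array([ 0.474, -0.197]), array([ 0.392, -0.182]), array([ 0.405, -0.094])]
[[ 0.437  0.899 -0.   ]
 [ 0.899 -0.437  0.   ]
 [ 0.    -0.    -1.   ]]
```

View pics/scene0.png

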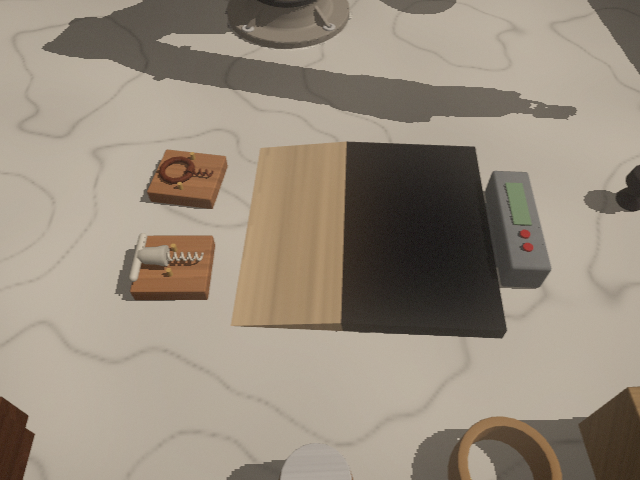

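>>> carry_out --deltas '[[[-2,2,0],2],[[-6,6,0],6],[[-10,10,0],11],[[-14,14,0],15],[[-18,18,0],20],[[-22,22,0],24],[[-26,26,0],28],[[-30,30,0],32],[[-34,34,0],36],[[-38,38,0],40]]' --hand 0.5

```text
t: 1.75
eef_pos: [0.4713, 0.0974, 0.2089]
tool_rot: [-0.0, 0.978, 0.207, 0.001]
contact_force: [1.0, 0.3, 0.6]
gripper_width: 0.501
```

```bash
cat >> h.py <<'E'
from scipy.spatial.transform import Rotation as R
def togo(tgt,ang=-5.1):
    o=readout.get_obs(); w,x,y,z=o['tool_rot']; M=R.from_quat([x,y,z,w]).as_matrix()
    a=np.degrees(np.arctan2(M[1,0],M[0,0]))
    print('t',o['t'],'pos',o['eef_pos'].round(4),'ang',a.round(1),'F',o['contact_force'].round(1),'g',o['gripper_width'])
    print('cm',(100*M.T@(np.array(tgt)-o['eef_pos'])).round(2),'turn',round(a-ang,1),'tilt',M[2,2].round(4))
E
python3 -c "
from h import *
togo([.583,-.245,.06])"
```

```text
t 1.75 pos [0.4713 0.0974 0.2089] ang 23.9 F [1.  0.3 0.6] g 0.5014481378811161
cm [-3.7  35.83 14.88] turn 29.0 tilt -1.0
```

>>> carry_out --deltas '[[[-0.5,5,0],4],[[-1,10,0],8],[[-1.5,15,0],12],[[-2,20,0],16],[[-2.5,25,0],20],[[-3,30,0],24],[[-3.7,35.8,2],29],[[-3.7,35.8,7],29],[[-3.7,35.8,12],29],[[-3.7,35.8,14.9],29]]'

```text
t: 3.0
eef_pos: [0.5817, -0.2441, 0.0571]
tool_rot: [-0.001, 0.999, -0.044, -0.001]
contact_force: [0.4, 0.0, 0.3]
gripper_width: 0.497
```

```bash
python3 -c "
from h import *
togo([.583,-.245,.025])
snap('top','top1.png'); w=snap('wrist','w1.png'); s=snap('scene','s1.png')
cv2.imwrite('pics/m1.png',np.hstack([cv2.resize(w,(400,300)),cv2.resize(s[120:360,:320],(400,300))])[:,:,::-1])"
```

```text
t 3.0 pos [ 0.5817 -0.2441  0.0571] ang -5.1 F [0.4 0.  0.3] g 0.497071721391515
cm [0.14 0.08 3.21] turn 0.0 tilt -1.0
```

View pics/m1.png

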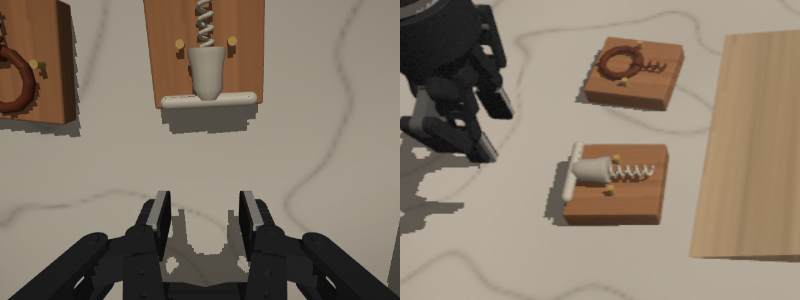

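The wrist crop shows the mount centred between the fingers, with the T-handle at its back edge, and the rust mount well to the left. I'll descend carefully.

>>> carry_out --deltas '[[[0,0,1],0],[[0,0,2],0],[[0,0,2.7],0],[[0,0,2.9],0],[[0,0,3.1],0],[[0,0,3.1],0]]'

```text
t: 3.9
eef_pos: [0.582, -0.2443, 0.0278]
tool_rot: [-0.001, 0.999, -0.044, -0.001]
contact_force: [0.2, -0.1, -0.8]
gripper_width: 0.499
```

```bash
python3 -c "
from h import *
togo([.583,-.245,.025])
s=snap('scene','s2.png')
cv2.imwrite('pics/m2.png',cv2.resize(s[130:330,20:220],(600,600))[:,:,::-1])"
```

```text
t 3.9 pos [ 0.582  -0.2443  0.0278] ang -5.1 F [ 0.2 -0.1 -0.8] g 0.4985021182486194
cm [0.11 0.06 0.28] turn 0.0 tilt -1.0
```

View pics/m2.png

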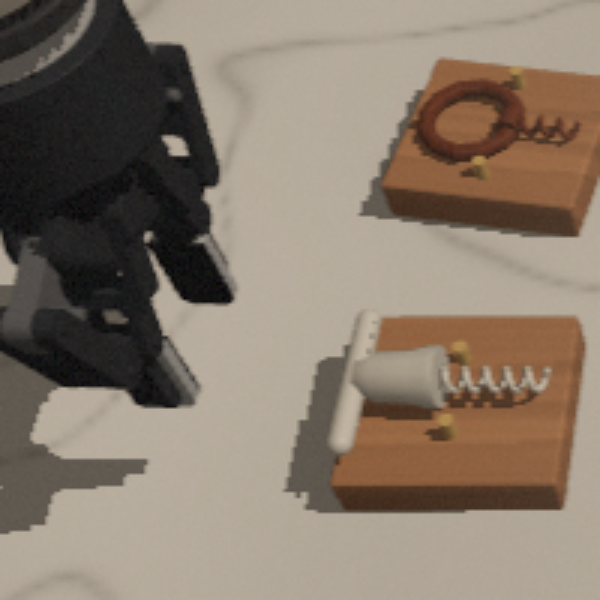

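The fingertips at about (200,395) in the crop are still a little above the table and well behind the mount. I'll go slightly lower and watch the force.

>>> carry_out --deltas '[[[0,0,0.3],0],[[0,0,0.5],0],[[0,0,0.5],0]]'

```text
t: 4.32
eef_pos: [0.5819, -0.2443, 0.0227]
tool_rot: [-0.001, 0.999, -0.044, -0.001]
contact_force: [0.5, 0.7, -0.1]
gripper_width: 0.498
```

>>> carry_out --deltas '[[[0,-1.5,0],0],[[0,-3,0],0],[[0,-4,0],0],[[0,-5,0],0],[[0,-6,0],0],[[0,-7,0],0],[[0,-8,0],0],[[0,-9,0],0],[[0,-10,0],0],[[0,-11,0],0]]'

```text
t: 5.58
eef_pos: [0.5916, -0.134, 0.0228]
tool_rot: [-0.001, 0.999, -0.044, -0.001]
contact_force: [-0.1, -0.7, -0.5]
gripper_width: 0.499
```

```bash
python3 -c "
from h import *
togo([.583,-.245,.025])
t=snap('top','t3.png');s=snap('scene','s3.png')
for r in models.spot_in('bell_center','top')[:1]: print(ray('top',r['centre'],.022))
cv2.imwrite('pics/m3.png',np.hstack([cv2.resize(t[130:370,260:580],(400,300)),cv2.resize(s[120:360,50:370],(400,300))])[:,:,::-1])"
```

```text
t 5.575 pos [ 0.5916 -0.134   0.0228] ang -5.1 F [-0.1 -0.7 -0.5] g 0.4985993335250316
cm [ 0.12 11.13 -0.24] turn 0.0 tilt -1.0
[ 0.60069474 -0.10343563  0.022     ]
```

View pics/m3.png

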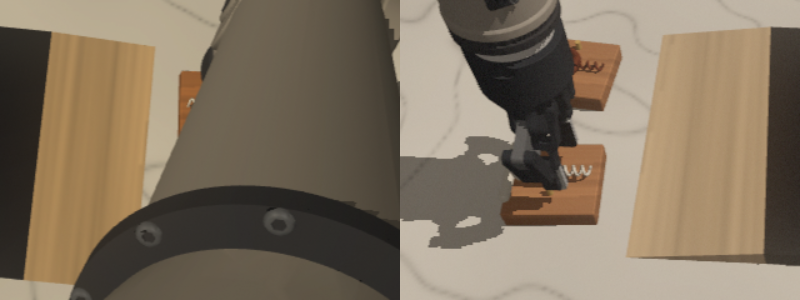

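```bash
cat >> h.py <<'E'
def proj(c,p):
    k=get_calibration(c); T=np.linalg.inv(k['world_from_camera']); f=240/np.tan(np.radians(k['fov_y'])/2)
    q=T[:3,:3]@np.array(p)+T[:3,3]; return [q[1]/q[2]*f+k['cy'],q[0]/q[2]*f+k['cx']]
E
python3 -c "
from h import *
o=readout.get_obs(); p=o['eef_pos']
x=np.array([.996,-.089,0])
for s in (-.03,0,.03): print(np.round(proj('scene',p+s*x),0),np.round(proj('scene',p+s*x-[0,0,.015]),0))
w=snap('wrist','w4.png'); s=snap('scene','s4.png')
cv2.imwrite('pics/m4.png',np.hstack([cv2.resize(w,(400,300)),cv2.resize(s[180:330,90:290],(400,300))])[:,:,::-1])"
```

```text
[243. 188.] [250. 190.]
[263. 183.] [270. 186.]
[284. 178.] [290. 181.]
```

View pics/m4.png

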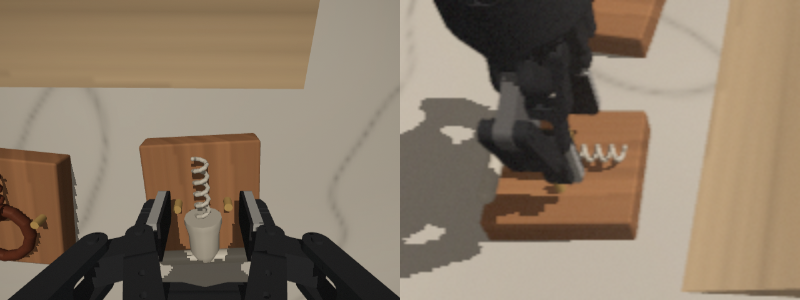

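```bash
python3 -c "
from h import *
p=readout.get_obs()['eef_pos']
print('scene corners',[ray('scene',q,.022).round(3) for q in [(236,214),(286,208),(288,133)]])
print('wrist corners',[ray('wrist',q,.022).round(3) for q in [(224,224),(213,413)]])
for c in ('wrist',): print([np.round(proj(c,q)) for q in ([.63,-.102,.022],[.545,-.099,.022],p,p-[0,0,.017],p+[.021,0,0],p-[.021,0,0])])
x=np.array([.996,-.089,0])
print('m2 tips',[np.round(proj('scene',np.array([.582,-.2443,z])+s*x)) for s in (-.028,.028) for z in (.01,.03,.05)])
print('m4 tips',[np.round(proj('scene',np.array([.5916,-.134,z])+s*x)) for s in (-.028,.028) for z in (.01,.03,.05)])
import cv2
w=cv2.imread('pics/w4.png'); cv2.imwrite('pics/w4b.png',cv2.resize(w[250:480],None,fx=1.25,fy=1.25))
"
```

```text
scene corners [array([ 0.551, -0.099,  0.022]), array([ 0.626, -0.101,  0.022]), array([ 0.625, -0.19 ,  0.022])]
wrist corners [array([ 0.55 , -0.097,  0.022]), array([ 0.63 , -0.099,  0.022])]
[array([220., 413.]), array([230., 213.]), array([299., 329.]), array([283., 329.]), array([295., 376.]), array([302., 283.])]
m2 tips [array([247., 104.]), array([238.,  98.]), array([228.,  93.]), array([284.,  91.]), array([276.,  85.]), array([266.,  78.])]
m4 tips [array([250., 189.]), array([241., 186.]), array([232., 183.]), array([288., 181.]), array([279., 177.]), array([270., 173.])]
```

View pics/w4b.png

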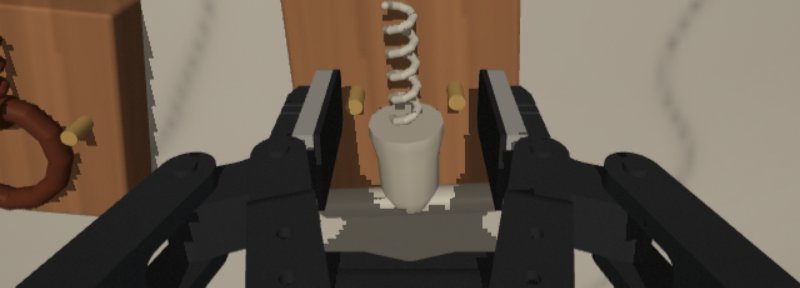

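The wrist crop shows the pads at about (320,140) and (505,140), over the unmoved mount. The tips are passing above the block, so they stand about 2 cm higher than the TCP reading suggests. I'll lift, go back, and feel for the table.

>>> carry_out --deltas '[[[0,0,-1.5],0],[[0,0,-4],0],[[0,4,-4],0],[[0,8,-4],0],[[0,11.5,-4],0],[[0,12,-2],0],[[0,12,0],0],[[0,12,0.5],0],[[0,12,0.8],0],[[0,12,0.8],0]]'

```text
t: 7.08
eef_pos: [0.5812, -0.254, 0.0149]
tool_rot: [-0.001, 0.999, -0.044, -0.001]
contact_force: [0.1, 0.1, 0.1]
gripper_width: 0.499
```

```bash
python3 -c "
from h import *
togo([.583,-.245,.012])
t=snap('top','t5.png');s=snap('scene','s5.png')
for r in models.spot_in('bell_center','scene')[:1]: print(r,ray('scene',r['centre'],.022))
cv2.imwrite('pics/m5.png',cv2.resize(s[170:320,40:240],(800,600))[:,:,::-1])"
```

```text
t 7.075 pos [ 0.5812 -0.254   0.0149] ang -5.0 F [0.1 0.1 0.1] g 0.49926567851275433
cm [ 0.1  -0.91  0.29] turn 0.1 tilt -1.0
{'centre': [269.2, 171.3], 'score': 0.72} [ 0.59962128 -0.14737645  0.022     ]
```

View pics/m5.png

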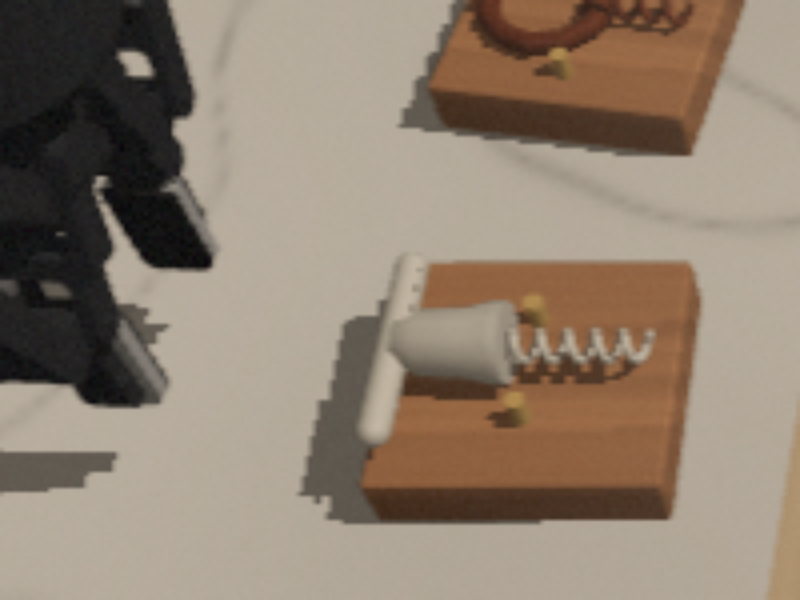

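The mount is undisturbed, and the finger shadow at (110,470) is separate from the tip at (160,402), so the tips are still clearly above the table. I'll keep feeling down.

>>> carry_out --deltas '[[[0,0,0.4],0],[[0,0,0.8],0],[[0,0,0.8],0]]'

```text
t: 7.6
eef_pos: [0.581, -0.2544, 0.0068]
tool_rot: [-0.001, 0.999, -0.044, -0.001]
contact_force: [0.1, -0.3, -0.6]
gripper_width: 0.5
```

>>> carry_out --deltas '[[[0,0,0.3],0],[[0,0,0.6],0],[[0,0,0.6],0]]'

```text
t: 7.98
eef_pos: [0.5807, -0.2543, 0.0005]
tool_rot: [-0.001, 0.999, -0.044, -0.001]
contact_force: [-0.8, -0.9, 0.4]
gripper_width: 0.495
```

>>> carry_out --deltas '[[[0,0,0.3],0],[[0,0,0.6],0],[[0,0,0.6],0]]'

```text
t: 8.35
eef_pos: [0.5805, -0.2541, -0.0059]
tool_rot: [-0.001, 0.999, -0.044, -0.001]
contact_force: [-0.8, 0.2, -0.0]
gripper_width: 0.499
```

```bash
python3 -c "
from h import *
togo([.583,-.245,.0])
s=snap('scene','s6.png')
cv2.imwrite('pics/m6.png',cv2.resize(s[170:320,40:240],(800,600))[:,:,::-1])"
```

```text
t 8.35 pos [ 0.5805 -0.2541 -0.0059] ang -5.1 F [-0.8  0.2 -0. ] g 0.4988230606527205
cm [ 0.17 -0.93 -0.59] turn 0.0 tilt -1.0
```

View pics/m6.png

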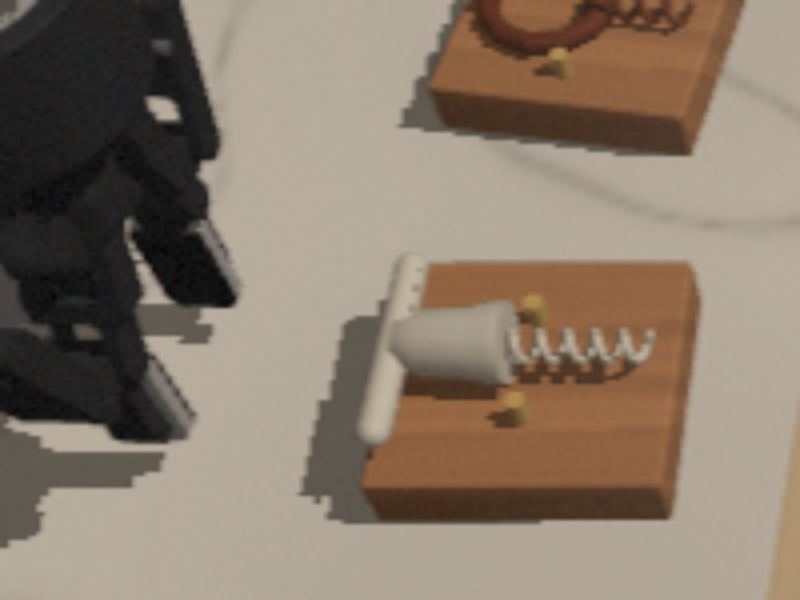

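The tip at (188,438) is nearing its shadow at (163,465), with about 2 cm still left. I'll continue feeling down.

>>> carry_out --deltas '[[[0,0,0.4],0],[[0,0,0.8],0],[[0,0,1.1],0],[[0,0,1.1],0]]'

```text
t: 8.9
eef_pos: [0.5803, -0.2541, -0.0171]
tool_rot: [-0.001, 0.999, -0.044, -0.002]
contact_force: [0.3, 0.9, 0.6]
gripper_width: 0.501
```

```bash
python3 -c "
from h import *
togo([.583,-.245,.0])
s=snap('scene','s7.png')
w=snap('wrist','w7.png')
cv2.imwrite('pics/m7.png',np.hstack([cv2.resize(s[200:320,40:200],(480,360)),cv2.resize(w[:240,160:480],(320,240))[np.r_[0:240,[239]*120]]])[:,:,::-1])"
```

```text
t 8.9 pos [ 0.5803 -0.2541 -0.0171] ang -5.1 F [0.3 0.9 0.6] g 0.5011032082789778
cm [ 0.18 -0.93 -1.71] turn 0.0 tilt -1.0
```

View pics/m7.png

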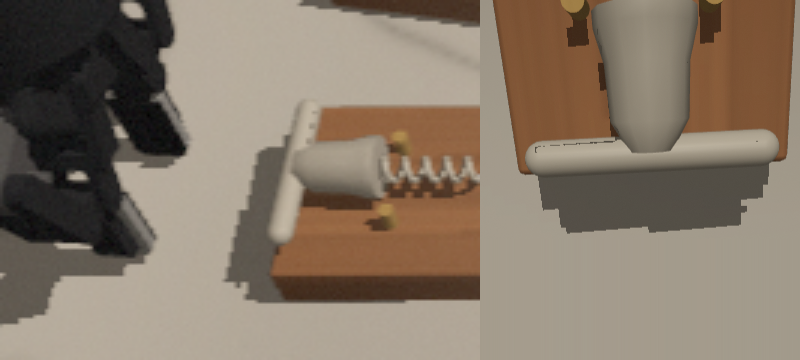

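>>> carry_out --deltas '[[[0,0,0.2],0],[[0,0,0.4],0],[[0,0,0.4],0]]'

```text
t: 9.38
eef_pos: [0.5804, -0.2542, -0.0209]
tool_rot: [-0.001, 0.999, -0.044, -0.002]
contact_force: [-1.0, 0.8, -0.4]
gripper_width: 0.499
```

>>> carry_out --deltas '[[[0,-1.5,-0.1],0],[[0,-3,-0.1],0],[[0,-4,-0.1],0],[[0,-5,-0.1],0],[[0,-6,-0.1],0],[[0,-7,-0.1],0],[[0,-8,-0.1],0],[[0,-9,-0.1],0],[[0,-9,-0.1],0]]'

```text
t: 10.5
eef_pos: [0.5887, -0.1629, -0.0198]
tool_rot: [-0.001, 0.999, -0.043, -0.002]
contact_force: [-0.0, -0.0, -0.1]
gripper_width: 0.495
```

```bash
python3 -c "
from h import *
togo([.583,-.245,.0])
s=snap('scene','s8.png')
print([ (q,r['score'],ray('scene',r['centre'],.022).round(3)) for q in('bell_center','rust_center') for r in models.spot_in(q,'scene')[:1]])
cv2.imwrite('pics/m8.png',cv2.resize(s[170:320,60:260],(640,480))[:,:,::-1])"
```

```text
t 10.5 pos [ 0.5887 -0.1629 -0.0198] ang -5.0 F [-0.  -0.  -0.1] g 0.4952120594167542
cm [ 0.14  8.22 -2.  ] turn 0.1 tilt -1.0
[('bell_center', 0.97, array([ 0.601, -0.107,  0.022])), ('rust_center', 0.84, array([ 0.44 , -0.14 ,  0.022]))]
```

View pics/m8.png

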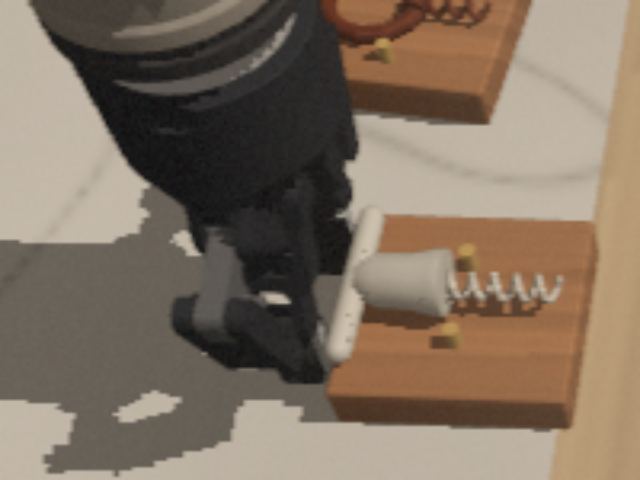

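The mount (front edge about (585,320)) is squared to the ramp foot and moving with the fingers. The rust mount hasn't moved. I'll continue up the ramp.

>>> carry_out --deltas '[[[0,-1,0],0],[[0,-2,0],0],[[0,-3,0],0],[[0,-4,0],0],[[0,-5,0],0],[[0,-6,0],0],[[0,-7,0],0],[[0,-8,-0.1],0],[[0,-9,-0.2],0],[[0,-10,-0.4],0]]'

```text
t: 11.9
eef_pos: [0.5972, -0.064, -0.0156]
tool_rot: [-0.001, 0.999, -0.044, -0.002]
contact_force: [-0.4, -1.0, -1.8]
gripper_width: 0.498
```

```bash
python3 -c "
from h import *
togo([.612,.102,.0005])
s=snap('scene','s9.png')
print([ (q,r['score'],ray('scene',r['centre'],.03).round(3)) for q in('bell_center','rust_center') for r in models.spot_in(q,'scene')[:1]])
cv2.imwrite('pics/m9.png',cv2.resize(s[150:340,90:340],(640,486))[:,:,::-1])"
```

```text
t 11.9 pos [ 0.5972 -0.064  -0.0156] ang -5.1 F [-0.4 -1.  -1.8] g 0.4982866874876217
cm [  0.   -16.67  -1.58] turn 0.0 tilt -1.0
[('bell_center', 0.91, array([ 0.61 , -0.009,  0.03 ])), ('rust_center', 0.57, array([ 0.469, -0.174,  0.03 ]))]
```

View pics/m9.png

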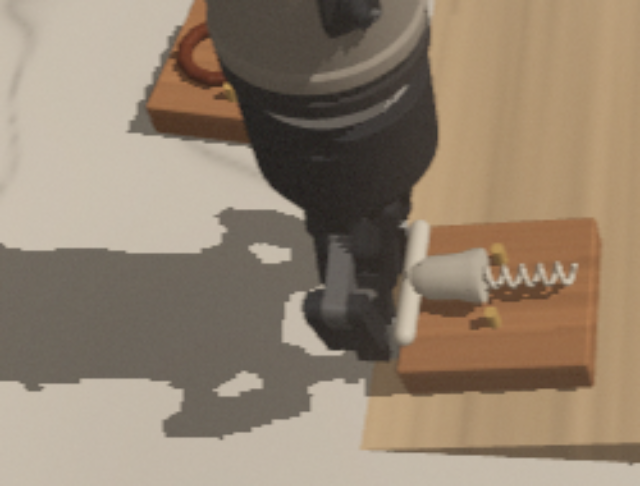

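The mount sits squarely on the ramp and the fingers are behind it. The rust mount is only partly hidden behind the arm.

>>> carry_out --deltas '[[[0,-1,-0.2],0],[[0,-2,-0.35],0],[[0,-3,-0.5],0],[[0,-4,-0.65],0],[[0,-5,-0.8],0],[[0,-6,-0.95],0],[[0,-7,-1.1],0],[[0,-8,-1.25],0],[[0,-9,-1.4],0],[[0,-10,-1.55],0]]'

```text
t: 13.3
eef_pos: [0.6059, 0.0379, -0.0]
tool_rot: [-0.002, 0.999, -0.043, -0.002]
contact_force: [0.2, -1.5, -0.8]
gripper_width: 0.501
```

>>> carry_out --deltas '[[[0,-1,-0.15],0],[[0,-2,-0.2],0],[[0,-3,-0.2],0],[[0,-4,-0.2],0],[[0,-5,-0.2],0],[[0,-5.5,-0.2],0],[[0,-5.5,-0.2],0]]'

```text
t: 14.18
eef_pos: [0.6108, 0.0936, 0.0022]
tool_rot: [-0.002, 0.999, -0.042, -0.002]
contact_force: [-0.0, -0.3, 0.4]
gripper_width: 0.501
```

```bash
python3 -c "
from h import *
togo([.612,.102,.0005])
s=snap('scene','s10.png')
print([ (q,r['score'],ray('scene',r['centre'],.04).round(3)) for q in('bell_center','rust_center') for r in models.spot_in(q,'scene')[:1]])
cv2.imwrite('pics/m10.png',s[120:360,80:560,::-1])"
```

```text
t 14.175 pos [0.6108 0.0936 0.0022] ang -4.9 F [-0.  -0.3  0.4] g 0.5014405978989578
cm [ 0.05 -0.85  0.17] turn 0.2 tilt -1.0
[('bell_center', 0.62, array([0.628, 0.151, 0.04 ])), ('rust_center', 0.91, array([ 0.466, -0.142,  0.04 ]))]
```

The viewer limit is reached, so I'll back off, lift clear, and check numerically.

>>> carry_out --deltas '[[[0,1,0],0],[[0,2.5,-0.5],0],[[0,4,-3],0],[[0,6,-8],0],[[0,9,-13],0],[[0,13,-16],0],[[0,18,-16],0],[[0,23,-16],0],[[0,26,-16],0],[[0,26,-16],0]]'

```text
t: 15.58
eef_pos: [0.5872, -0.1722, 0.1621]
tool_rot: [-0.001, 0.999, -0.047, -0.001]
contact_force: [-0.8, 0.0, 0.7]
gripper_width: 0.5
```

```bash
python3 -c "
from h import *
togo([.612,.102,.0005])
c=np.array([.539,.162]);u=np.array([.089,.996]);v=np.array([-.996,.089])
for cam in('scene','top'):
  im=snap(cam,cam+'_end.png')
  for q,z in(('bell_center',.05),('rust_center',.03)):
    for r in models.spot_in(q,cam)[:1]:
      p=ray(cam,r['centre'],z)[:2]; print(cam,q,r,p.round(3),'platform xy',((p-c)@u).round(3),((p-c)@v).round(3))
  hsv=cv2.cvtColor(im,cv2.COLOR_RGB2HSV)
  m=cv2.inRange(hsv,(3,110,60),(14,255,255)); m=cv2.morphologyEx(m,cv2.MORPH_OPEN,np.ones((3,3)))
  n,l,st,ce=cv2.connectedComponentsWithStats(m)
  for i in range(1,n):
    if st[i,4]>700:
      cn=max(cv2.findContours((l==i).astype('uint8'),0,2)[0],key=cv2.contourArea)
      b=cv2.boxPoints(cv2.minAreaRect(cn)); 
      for z in (.022,.042):
        P=np.array([ray(cam,(y,x),z)[:2] for x,y in b]); print(cam,i,st[i],z,'w',P.round(3).tolist(),'plat',np.c_[(P-c)@u,(P-c)@v].round(3).tolist())
"
```

```text
t 15.575 pos [ 0.5872 -0.1722  0.1621] ang -5.4 F [-0.8  0.   0.7] g 0.5001541626197469
cm [ -0.04 -27.5   16.21] turn -0.3 tilt -1.0
scene bell_center {'centre': [272.6, 414.5], 'score': 0.57} [0.635 0.143] platform xy -0.011 -0.097
scene rust_center {'centre': [177.4, 186.3], 'score': 0.68} [ 0.455 -0.143] platform xy -0.311 0.057
scene 1 [ 148  150   79   58 3341] 0.022 w [[0.488, -0.194], [0.386, -0.2], [0.408, -0.091], [0.507, -0.093]] plat [[-0.359, 0.019], [-0.374, 0.12], [-0.263, 0.108], [-0.257, 0.01]]
scene 1 [ 148  150   79   58 3341] 0.042 w [[0.505, -0.186], [0.408, -0.192], [0.428, -0.087], [0.523, -0.089]] plat [[-0.35, 0.003], [-0.364, 0.099], [-0.257, 0.088], [-0.251, -0.007]]
scene 3 [389 236  64  20 897] 0.022 w [[0.587, 0.121], [0.558, 0.125], [0.565, 0.207], [0.593, 0.2]] plat [[-0.036, -0.051], [-0.035, -0.023], [0.047, -0.022], [0.043, -0.051]]
scene 3 [389 236  64  20 897] 0.042 w [[0.6, 0.117], [0.573, 0.121], [0.58, 0.2], [0.607, 0.194]] plat [[-0.039, -0.065], [-0.037, -0.038], [0.041, -0.037], [0.038, -0.065]]
scene 6 [ 378  259   81   45 2811] 0.022 w [[0
[... 1252 characters left out ...]
 61   32 1321] 0.022 w [[0.583, 0.203], [0.624, 0.2], [0.614, 0.108], [0.574, 0.111]] plat [[0.045, -0.04], [0.046, -0.081], [-0.047, -0.08], [-0.048, -0.039]]
top 9 [ 203  190   61   32 1321] 0.042 w [[0.579, 0.198], [0.619, 0.196], [0.61, 0.106], [0.57, 0.109]] plat [[0.04, -0.037], [0.041, -0.077], [-0.05, -0.076], [-0.05, -0.036]]
top 11 [ 399  282   71   68 3349] 0.022 w [[0.406, -0.089], [0.488, -0.106], [0.47, -0.199], [0.389, -0.18]] plat [[-0.261, 0.11], [-0.272, 0.027], [-0.366, 0.036], [-0.354, 0.119]]
top 11 [ 399  282   71   68 3349] 0.042 w [[0.407, -0.086], [0.487, -0.103], [0.47, -0.193], [0.39, -0.175]] plat [[-0.259, 0.109], [-0.269, 0.028], [-0.36, 0.037], [-0.348, 0.118]]
```

Both cameras put the mount on the platform at x from about -50 to +45 mm and y from -36 to -130 mm. The limits are ±95 and ±150 mm, so all of it is on. The rust mount hasn't moved.

```bash
python3 -c "
from h import *
print(bot.hand_in())"
```

```text
the job is handed in; nothing more can be done
None
```

I slid the bright nickel bell corkscrew's mount up the ramp with two half-open fingers, never lifting it. It now lies wholly on the scale's black platform, and I have handed the job in.

**Final position:** in both cameras the mount spans about x -50 to +45 mm and y -36 to -130 mm on the platform, against limits of ±95 and ±150 mm. The two cameras differ by about 1 cm on its centre. I could not look at the final placing, because the viewer's limit of 12 pictures was reached. This check is from measured image positions only, and flatness is inferred from them.

**Rust mount:** it is where it started, with the centre at about (0.441, -0.143) before and (0.441, -0.141) after.

**Robot:** the arm was clear, with the TCP about 16 cm up, and the wrist force was near zero. The clock read 15.6 s at the last move, and no wrist force reading passed about 3 N.

**What disagreed:** the fingertips sat roughly 3 to 4 cm higher than the reported TCP height implied. My first pass therefore went over the mount without moving it. I backed off, felt my way down to the right height, and then pushed.

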